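# Slide a covered pan off the griddle onto a narrow clamped rest

### The job

Slide the narrow pan rest along its rail until it is centred in front of the opening in the griddle's splash guard, and turn its T-handle clamp clockwise until it is tight. Only then slide the covered pan across the griddle and out through the opening onto the rest, and leave it lying level, square and centred on the rest bar, well clear of the griddle. Leave the rest clamped there and do not disturb the other things.

Things in the scene. Friction and masses are not known exactly. Their poses are not given: they have to be found in the camera images.
- griddle: Fixed stainless griddle, dark flat plate 300 mm deep (x) by 740 mm wide (y), top 110 mm above the table. Origin on the table under the middle of the plate's front edge (the long edge nearest the robot); +x points from that edge into the griddle. Walls at the back and both ends rise 35 mm above the plate; the splash guard is at the front. Place and yaw vary.
- guard: Fixed aluminium splash guard along the griddle's front edge: two strips, each 5 mm thick, 18 mm high, 215 mm long, with an opening 136 mm wide between them. Origin at the middle of the opening, at plate height, on the griddle's front edge; axes as the griddle's, +x into it. Where along the edge the opening lies varies.
- pan: Covered steel pan, a closed block with a flat lid and no handle: 120 mm (its x) by 100 mm (its y) by 40 mm high (44 mm with the lid's raised middle), about 0.5 kg, too wide to grasp. Loose on the griddle behind the opening, off to one side and skewed, its x axis roughly along the griddle's. Origin at the centre of its underside.
- rest_top (a point): Centre of the top of the sliding pan rest: a steel bar 40 mm wide (x), 120 mm long (y), top 108 mm above the table, 2 mm below the griddle plate; its middle line is 72 mm in front of the griddle's front edge (a gap of 52 mm). Axes parallel to the griddle's. It stands on a shoe (62 mm wide, 48 mm high, y -90 to +160 mm from here) that slides on a rail on the table.
- carriage (a joint): Position of the sliding pan rest along its rail, m, -0.15 to 0.15, growing towards the griddle's +y. It slides with about 2 N while the clamp is loose and is held when the clamp is tight.
- clamp (a joint): Angle of the rest's T-handle clamp, rad: 0 loose, 1.3 the stop; it grows as the handle is turned clockwise seen from above. It starts to grip at about 0.8 and is tight beyond 0.95.
- clamp_grip (a point): Middle of the black T-handle: a bar 66 mm long (its x), 16 mm wide (its y), 28 mm high, centred here, 106 mm above the table, turning on a vertical axis on the rest's shoe, 125 mm to the +y side of rest_top. The axes turn with the handle. Pinched from above across its width, it serves to drag the rest along the rail and to turn the clamp.
- press: Bystander: round steel hand press with a wooden handle, 90 mm across, 60 mm high, on the griddle on one side of the pan (changes places with the cup). Origin at the centre of its underside.
- cup: Bystander: steel basting cup, 76 mm across, 58 mm high, on the griddle on the other side of the pan. Origin at the centre of its underside.
- scraper: Bystander: flat scraper with a wooden handle, 190 mm long (its x), lying on the table near the robot. Origin at its middle, underside.
- tongs: Bystander: steel tongs, 200 mm long (its x), 14 mm high, lying on the table near the robot. Origin at its middle, underside.
- shaker: Bystander: glass shaker jar with a steel cap, 54 mm across, 110 mm high, standing on the table to the right (-y). Origin at the centre of its underside.
- tumbler: Bystander: amber glass tumbler, 72 mm across, 120 mm high, standing on the table to the left (+y). Origin at the centre of its underside.

How it is judged:
On the way:
1. the rest stands in front of the opening (within 12 mm) with its clamp tight (beyond 0.95 rad) while the pan is still on the griddle, not yet through the opening (y of rest_top in the frame of guard between -0.012 and 0.012 m and value of joint clamp above 0.95 rad and x of pan in the frame of guard above 0.05 m), for 0.2 s.
At the end, for the whole second after the job is handed in: Pan still, level (0.05 rad), underside within 5 mm of the bar's top, centred within 10 mm across and 15 mm along the bar, square within 0.15 rad, touching neither griddle nor guard; rest within 12 mm of the opening's middle, clamp beyond 0.95 rad (y of rest_top in the frame of guard between -0.012 and 0.012 m and value of joint clamp above 0.95 rad and x of pan in the frame of rest_top between -0.01 and 0.01 m and y of pan in the frame of rest_top between -0.015 and 0.015 m and z of pan in the frame of rest_top between -0.005 and 0.005 m and angle between pan's own z axis and vertical below 0.05 rad and angle between the x axis of pan and the x axis of rest_top, either way round below 0.15 rad and contact force between pan and griddle below 0.2 N and contact force between pan and guard below 0.2 N and linear speed of pan below 0.02 m/s).
It fails at once if one of the other things (press, cup, scraper, tongs, shaker, tumbler) is moved more than 30 mm (distance of any of press, cup, scraper, tongs, shaker, tumbler from where it was at the start of the episode above 0.03 m).
It also fails if it takes over 61 s, if anything falls off the work surface, if the arm or the gripper's body presses on something with over 40 N, if the wrist force passes 120 N, or if a joint passes its speed limit or range.

### The arm

A 7-joint arm with a two-finger parallel gripper is mounted at the origin on the work surface. World frame = base frame: x ahead of the robot, y to its left, z up, the work surface at z = 0. Lengths are in m, angles in rad, forces in N, time in s.
With the tool pointing down it reaches from about 0.425 to 1.025 m from the base axis. Payload 9.4 kg.
Tool frame: the origin (TCP) lies on the centre line of the jaws, within the pads' length; the fingertips stand 11 mm ahead of it and the grasp point (between the pads) lies 8 mm behind it; z points along the fingers, y is the line along which they close (so a half turn about z gives the same grasp; the last joint's range is limited). The gripper opens to 85 mm and grips with 20 to 120 N. Pads are 22 mm wide; open, the fingers measure 114 mm over their backs; the gripper's body (76 mm by 85 mm) begins 54 mm behind the grasp point. The pads swing forward as they close: fully open they stand 13 mm farther back than shut.
Start: joints at [1.076, 0.599, -0.003, 1.599, 0.002, 0.943, -0.08], TCP at [0.294, -0.663, 0.242] pointing down, gripper open.
Joint ranges: [-2.57, 2.57], [-0.35, 1.97], [-1.29, 1.29], [0.11, 2.56], [-1.05, 4.19], [0.11, 1.86], [-2.63, 2.63]. Speed limits (rad/s): [2.22, 2.22, 3.01, 3.01, 3.14, 3.14, 3.14].

### API

Orientations are given as a rotation vector (axis times angle).
In Python, from cell import ctrl gives the robot as it stands. The module is installed in compiled form; this text tells all that it offers.
- The arm moves only by the shell command python3 -m handwheel 'ROWS' [FORCE]. ROWS is JSON, a list that holds one entry, the list of rows, each a list of 7 numbers: the closure, from -1 (fully open) to 1 (shut), then the shift along the tool's x, y, z normalised to -1 to 1, where 1 is 0.3 m, then the turn, a rotation vector about the tool's x, y, z normalised to -1 to 1, where 1 is 60 degrees. In form: [[[jaw, x, y, z, rx, ry, rz], ...]]. A call has 1 to 5 rows; each row is the pose to reach, as a shift and turn from the pose commanded when the call began, along the tool's axes at that moment; what a row does not reach only later rows make up. A row lasts 1/8 s, in which the tool goes at most 62.5 mm and 10.7 degrees, less where a joint would pass 70% of its speed; a pose out of reach is approached as far as the arm can. A call with a number of a shift or a turn outside -1 to 1 is refused whole. A call with a gripper value outside its range is refused whole. The fingers move at their own pace and stop on an object; FORCE is the grip in N (left out, the last holds). Time passes only in rows, so rows that repeat a pose let the fingers close. It gives the time, the measured TCP pose, the force, the opening and the grip force at its end, in the units of the state.
- ctrl.state(): the state, without advancing time (a new reading comes with each control period).
- ctrl.read_camera(name): name is "scene" or "top" or "wrist"; returns a dict with "pixels" (420x560x3 uint8, red, green, blue), "z_map" (420x560 float32, m along the optical axis (not along the pixel's ray), 0 where there is no reading), "intrinsics" (3x3 intrinsics, pixels), "pose" (4x4, takes a point from camera to world coordinates); the wrist camera has in their place "T_tool_cam" (4x4, takes a point from camera to tool coordinates, whose origin is the TCP and whose axes are the flange's). Camera axes: x right, y down, z forward; pixel columns grow to the right and rows downward; lengths in m; the calibration is good to about 2 mm. A picture is of the moment at which its call begins: read the wrist's pose just before it.
- ctrl.close_job(): hands the job in; it is judged then, once.
Trained networks look in the newest picture that a camera, given by its name, has taken for a name from the list of things; names that differ only in an ending like _2 or _b are one class to them, and where a whole thing is asked for, a point or a joint stands for the part that bears it (a point fixed in the world has none). Each returns a list of dicts, best first, with "confidence" (0 to 1); they miss things now and then, are a little off and sometimes report something else, mostly with a low value. They report only what shows in the picture. A call takes as long as a camera call.
- ctrl.cut_out(label, camera): "region" (420x560 bool, what is visible of it) and "rect" ([left, top, right, bottom] in pixels, round what is visible of it).
- ctrl.landmark_of(label, camera): "uv" ([column, row] in pixels: a listed point, or the origin of a listed thing).
The state is a dict: "time_s": time; "joint_positions": joint angles; "qd": joint speeds; "effort": joint torques, N m; "eef_pos": TCP position; "orientation": TCP orientation; "force": force on the tool from outside, world axes, zero at the start; "torque": the same for the moment, N m; "gripper_width": finger opening in m; "grasp_force": force on a finger pad.
Only numpy, scipy, OpenCV 4.12 (cv2) and the standard library are available. Lean on these libraries where they do the work, as an engineer would, in place of code of your own. Each camera call takes 0.05 s, during which the arm holds its last target. There are 200 camera calls.

## Working session

There is one attempt and no reset: what is moved stays moved. The work goes in short steps, Python scripts to look and compute and a shell command to move; the robot and the scene stay as the last step left them, time stands still between calls to the robot, and variables do not carry over. Pictures are saved under pics/ and viewed, at most 10 in all, crops included, and the job is handed in when it is done.

```bash
mkdir -p pics; cat > h.py <<'E'
import numpy as np, cv2
from scipy.spatial.transform import Rotation as R
from cell import ctrl
def cloud(c, T=None):
    z=c["z_map"]; K=np.array(c["intrinsics"]); v,u=np.mgrid[:z.shape[0],:z.shape[1]]
    P=np.stack([(u-K[0,2])/K[0,0]*z,(v-K[1,2])/K[1,1]*z,z],-1)
    T=np.array(c["pose"]) if T is None else T
    return P@T[:3,:3].T+T[:3,3], z>0
def onplane(c,uv,h,T=None):
    K=np.array(c["intrinsics"]);T=np.array(c["pose"]) if T is None else T
    d=T[:3,:3]@np.linalg.solve(K,[uv[0],uv[1],1.]);o=T[:3,3]
    return o+d*(h-o[2])/d[2]
def save(c,n): cv2.imwrite(f"pics/{n}.png",c["pixels"][...,::-1])
E
cat > a.py <<'E'
from h import *
np.set_printoptions(precision=4,suppress=True)
s=ctrl.state(); print(s["time_s"],s["eef_pos"],s["orientation"])
hs=dict(griddle=0,guard=.11,pan=.11,rest_top=.108,clamp_grip=.106,press=.11,cup=.11,scraper=0,tongs=0,shaker=0,tumbler=0)
for cam in("top","scene"):
    c=ctrl.read_camera(cam); save(c,cam+"0"); P,ok=cloud(c)
    np.savez(cam+"0.npz",P=P,ok=ok,K=c["intrinsics"],T=c["pose"])
    for n,h in hs.items():
        for d in ctrl.landmark_of(n,cam)[:1]:
            print(cam,n,round(d["confidence"],2),np.round(d["uv"],1),onplane(c,d["uv"],h))
E
python3 a.py
```

```text
0.0 [ 0.294  -0.6622  0.2414] [-3.0718 -0.6513  0.0007]
top griddle 0.75 [308.2 191.2] [ 0.5447 -0.0371  0.    ]
top guard 0.27 [284. 209.] [0.4725 0.0398 0.11  ]
top rest_top 0.89 [329.7 207.2] [ 0.4747 -0.0952  0.108 ]
top clamp_grip 0.44 [284.5 208. ] [0.4761 0.0383 0.106 ]
top press 0.97 [240.9 161.2] [0.6207 0.1655 0.11  ]
top cup 0.64 [438.8 251.3] [ 0.3365 -0.4068  0.11  ]
top scraper 0.77 [387.8 274.2] [ 0.2774 -0.2747  0.    ]
top tongs 0.8 [226.6 267. ] [0.3125 0.2232 0.    ]
top shaker 0.79 [438.4 251.6] [ 0.3428 -0.4362  0.    ]
top tumbler 0.87 [147.5 258.8] [0.3442 0.4688 0.    ]
scene griddle 0.17 [210.7 286.5] [ 0.5922 -0.2504  0.    ]
scene guard 0.45 [210.9 284.1] [ 0.6919 -0.2913  0.11  ]
scene pan 0.64 [285.3 237.7] [ 0.6578 -0.092   0.11  ]
scene rest_top 0.74 [240.6 203.4] [ 0.4852 -0.1024  0.108 ]
scene clamp_grip 0.77 [282.5 188.5] [0.486 0.021 0.106]
scene press 0.71 [361.4 190.2] [0.6119 0.1749 0.11  ]
scene cup 0.57 [208.1 283.9] [ 0.6884 -0.2955  0.11  ]
scene scraper 0.87 [144.9 220.4] [ 0.2669 -0.2792  0.    ]
scene tongs 0.78 [300.2 173.2] [0.3082 0.2133 0.    ]
scene shaker 0.55 [ 97.6 260.5] [ 0.3575 -0.433   0.    ]
scene tumbler 0.61 [367.3 155.2] [0.3429 0.4677 0.    ]
```

View pics/top0.png

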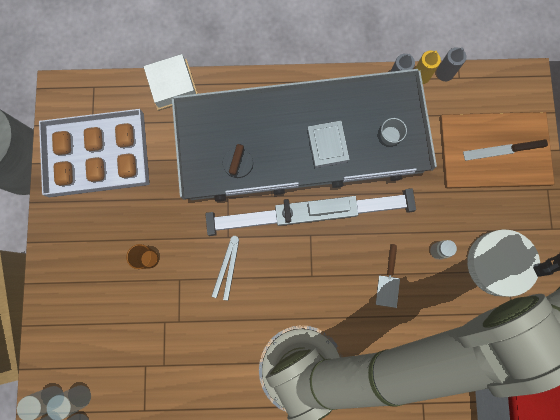

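View pics/scene0.png

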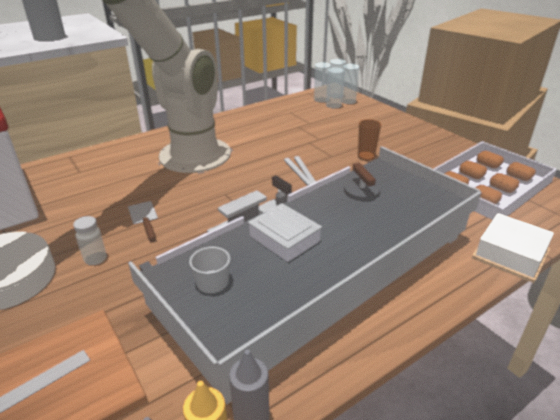

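The top view shows the guard strips at about (228–298,190) and (345–415,175), which puts the opening around (322,183). The rest bar is at (330,207), the handle at (286,210), the pan at (328,143), the press at (240,160) and the cup at (393,132). The scene view agrees.

```bash
cat > b.py <<'E'
from h import *
np.set_printoptions(precision=4,suppress=True)
c=ctrl.read_camera("top");P,ok=cloud(c);v,u=np.mgrid[:420,:560]
# walls yaw: points above .138
box=(u>165)&(u<445)&(v>65)&(v<205)
w=box&(abs(P[...,2]-.145)<.006)
m=w&(v<105)  # back wall
m&=(u>200)&(u<415)
q=P[m][:,:2]; k=np.polyfit(q[:,1],q[:,0],1); print("back wall x=k*y+b",k,"yaw",-np.arctan(k[0]),m.sum())
for nm,lo,hi,bx in(("guard",.117,.136,(v>165)&(v<203)&(u>215)&(u<430)),("rest",.1,.116,(v>194)&(v<222)&(u>270)&(u<365)),("pan",.14,.162,(v>115)&(v<172)&(u>300)&(u<357))):
    m=bx&(P[...,2]>lo)&(P[...,2]<hi); q=P[m]
    print(nm,m.sum(),np.median(q,0))
    if nm!="guard":
        r=cv2.minAreaRect((q[:,:2]*1000).astype(np.float32)); print(r)
    else:
        yaw=-np.arctan(k[0]);ex=np.array([np.cos(yaw),np.sin(yaw)]);ey=np.array([-ex[1],ex[0]])
        a=q[:,:2]@ex;b=q[:,:2]@ey
        h,e=np.histogram(a,np.arange(a.min(),a.max()+.005,.005));print("x'",np.c_[e[:-1],h])
        h,e=np.histogram(b,np.arange(b.min(),b.max()+.01,.01));print("y'",[(round(x,3),n) for x,n in zip(e,h)])
for l in("pan","guard","cup","press","rest_top"):
    for d in ctrl.cut_out(l,"top")[:2]: print(l,round(d["confidence"],2),d["rect"],d["region"].sum())
s=ctrl.state();print(s["eef_pos"],R.from_rotvec(s["orientation"]).as_matrix())
E
python3 b.py; python3 - <<'E'
import cv2
im=cv2.imread('pics/top0.png')[60:235,165:445]
cv2.imwrite('pics/crop0.png',cv2.resize(im,None,fx=2.85,fy=2.85,interpolation=cv2.INTER_CUBIC))
E
```

```text
back wall x=k*y+b [-0.0948  0.8471] yaw 0.09455448630874723 572
guard 790 [0.57   0.0685 0.1246]
x' [[  0.4809   3.    ]
 [  0.4859   1.    ]
 [  0.4909  10.    ]
 [  0.4959   7.    ]
 [  0.5009   2.    ]
 [  0.5059   0.    ]
 [  0.5109   0.    ]
 [  0.5159   0.    ]
 [  0.5209   0.    ]
 [  0.5259   0.    ]
 [  0.5309   0.    ]
 [  0.5359  49.    ]
 [  0.5409 294.    ]
 [  0.5459  40.    ]
 [  0.5509  32.    ]
 [  0.5559  17.    ]
 [  0.5609  20.    ]
 [  0.5659  19.    ]
 [  0.5709   6.    ]
 [  0.5759  27.    ]
 [  0.5809  29.    ]
 [  0.5859  45.    ]
 [  0.5909  33.    ]
 [  0.5959  40.    ]
 [  0.6009  38.    ]
 [  0.6059  35.    ]
 [  0.6109  29.    ]
 [  0.6159  12.    ]
 [  0.6209   2.    ]]
y' [(np.float64(-0.445), np.int64(2)), (np.float64(-0.435), np.int64(2)), (np.float64(-0.425), np.int64(1)), (np.float64(-0.415), np.int64(1)), (np.float64(-0.405), np.int64(6)), (np.float64(-0.395), np.int64(9)), (np.float64(-0.385), np.int64(10)), (np.float64(-0.375), np.int64(6)), (np.float64(-0.365), np.int64(12)), (np.float64(-0.355), np.int64(7)), (np.float64(-0.345), np.int64(8)),
[... 1814 characters left out ...]
.175), np.int64(9)), (np.float64(0.185), np.int64(1))]
rest 535 [ 0.4791 -0.0932  0.1091]
((470.6790466308594, -57.62754821777344), (53.53692626953125, 193.29754638671875), 5.183682441711426)
pan 1395 [ 0.658  -0.0938  0.1542]
((659.658447265625, -94.4776840209961), (124.55453491210938, 102.50077819824219), 9.119427680969238)
pan 0.82 [306.6, 123.6, 349.3, 168.6] 1524
guard 0.6 [227.3, 165.8, 419.6, 193.2] 771
guard 0.56 [375.6, 241.8, 402.4, 306.4] 933
cup 0.69 [274.8, 195.9, 358.3, 224.8] 1669
press 0.56 [222.3, 144.4, 257.0, 175.3] 736
rest_top 0.89 [278.4, 194.6, 357.6, 225.2] 1824
[ 0.2942 -0.6626  0.2423] [[ 0.914   0.4058 -0.    ]
 [ 0.4058 -0.914  -0.    ]
 [-0.      0.     -1.    ]]
```

View pics/crop0.png

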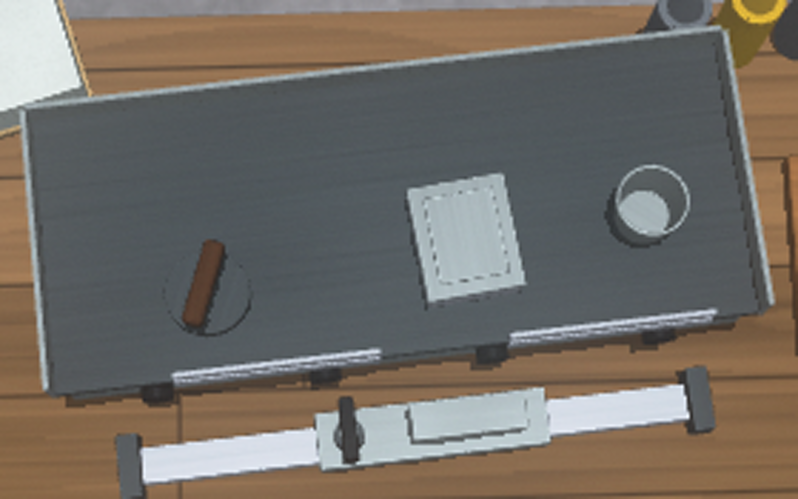

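The crop gives the inner strip ends at (381,355) and (511,340), which is about (298.7,184.6) and (344.3,179.3) in the full picture. The rest is about 20–30 mm to the −y side of the opening, and the handle points roughly along the griddle's x. I'll compute these in the griddle frame.

```bash
cat > c.py <<'E'
from h import *
np.set_printoptions(precision=4,suppress=True)
d=np.load("top0.npz");P=d["P"];c=dict(intrinsics=d["K"],pose=d["T"])
yaw=.0945;ex=np.array([np.cos(yaw),np.sin(yaw)]);ey=np.array([-ex[1],ex[0]])
F=lambda p:np.array([p[...,0]*ex[0]+p[...,1]*ex[1],p[...,0]*ey[0]+p[...,1]*ey[1]]).T
for n,uv in(("gapL",(298.7,184.6)),("gapR",(344.3,179.3))): print(n,F(onplane(c,uv,.128)))
q=P.reshape(-1,3);f=F(q);z=q[:,2]
g=(abs(f[:,0]-.5425)<.007)&(abs(z-.126)<.008);b=np.sort(f[g,1]);i=np.argmax(np.diff(b));print("guard ends",b[0],b[-1],"gap",b[i],b[i+1])
r=(abs(f[:,0]-.47)<.06)&(abs(f[:,1]+.14)<.09)&(abs(z-.108)<.012);print("bar",np.percentile(f[r],[1,50,99],0),np.median(z[r]))
h=(abs(f[:,0]-.47)<.06)&(abs(f[:,1]+.01)<.05)&(z>.108)&(z<.13);print("handle",h.sum(),f[h].mean(0),cv2.minAreaRect((f[h]*1000).astype(np.float32)))
p=(abs(f[:,0]-.65)<.1)&(abs(f[:,1]+.15)<.09)&(z>.14)&(z<.165);print("pan",np.median(z[p]),cv2.minAreaRect((f[p]*1000).astype(np.float32)))
for n,x0 in(("cup",(.688,-.295)),("press",(.616,.17))):print(n,F(np.array(x0)))
E
python3 c.py
```

```text
gapL [ 0.5382 -0.0563]
gapR [ 0.5378 -0.1914]
guard ends -0.46086522317852985 0.29009007306031687 gap -0.18292583447986993 -0.09734445080019763
bar [[ 0.4491 -0.1967]
 [ 0.4688 -0.1374]
 [ 0.4884 -0.0794]] 0.10981506452946355
handle 123 [ 0.4684 -0.0132] ((469.2051696777344, -13.299240112304688), (15.678955078125, 66.4448471069336), 88.87638092041016)
pan 0.15433902268353672 ((647.0066528320312, -156.44927978515625), (123.4723892211914, 103.96295928955078), 3.0900259017944336)
cup [ 0.6571 -0.3586]
press [0.6293 0.1111]
```

The opening centre is at y' = −0.124 and its width reads 135 mm (136 given). The rest is at −0.138, so it must go about +14 mm. The handle is at world (0.468, 0.031), along griddle x. To keep joint 7 in range through the clockwise turn, I'll grip with tool x at about 184° yaw.

```bash
python3 -m handwheel '[[[-1,0.85,-0.55,0,0,0,-0.88],[-1,0.85,-0.55,0,0,0,-0.88],[-1,0.85,-0.55,0,0,0,-0.88],[-1,0.85,-0.55,0,0,0,-0.88],[-1,0.85,-0.55,0,0,0,-0.88]]]' 40
cat > g.py <<'E'
import sys
from h import *
# usage: g.py x y z yawdeg  (world target) -> row numbers
s=ctrl.state();M=R.from_rotvec(s["orientation"]);p=np.array(s["eef_pos"])
x,y,z,w=map(float,sys.argv[1:5]);w=np.radians(w)
T=R.from_matrix([[np.cos(w),np.sin(w),0],[np.sin(w),-np.cos(w),0],[0,0,-1]])
print("t",round(s["time_s"],2),"pos",p.round(4),"q",np.round(s["joint_positions"],2),"row",(M.inv().apply(np.array([x,y,z])-p)/.3).round(3),((M.inv()*T).as_rotvec()/np.radians(60)).round(3))
E
python3 g.py .468 .031 .24 184.4
```

```text
time_s: 2.12
eef_pos: [0.4616, -0.4062, 0.2426]
orientation: [2.456, 1.958, 0.001]
force: [-0.1, 0.3, -0.8]
gripper_width: 0.0853
grasp_force: 0.0
t 2.12 pos [ 0.4616 -0.4062  0.2426] q [ 0.82  0.48 -0.28  1.85  0.17  0.84  0.23] row [ 1.425 -0.304  0.009] [ 0.000e+00  1.000e-03 -1.788e+00]
```

```bash
python3 -m handwheel '[[[-1,0.8,-0.15,0,0,0,-0.89],[-1,0.8,-0.15,0,0,0,-0.89],[-1,0.8,-0.15,0,0,0,-0.89],[-1,0.8,-0.15,0,0,0,-0.89],[-1,0.8,-0.15,0,0,0,-0.89]]]'
python3 g.py .468 .031 .24 184.4
```

```text
time_s: 2.75
eef_pos: [0.4721, -0.1598, 0.243]
orientation: [1.305, 2.857, 0.001]
force: [-0.1, -0.8, 0.4]
gripper_width: 0.0852
grasp_force: 0.0
t 2.75 pos [ 0.4721 -0.1598  0.243 ] q [ 0.65  0.38 -0.58  2.08  0.3   0.76  0.6 ] row [0.49  0.406 0.01 ] [ 0.001  0.001 -0.892]
```

```bash
python3 -m handwheel '[[[-1,0.49,0.41,0,0,0,-0.89],[-1,0.49,0.41,0,0,0,-0.89],[-1,0.49,0.41,0,0,0,-0.89],[-1,0.49,0.41,0,0,0,-0.89],[-1,0.49,0.41,0,0,0,-0.89]]]'
cat > w.py <<'E'
from h import *
import sys
np.set_printoptions(precision=4,suppress=True)
s=ctrl.state();c=ctrl.read_camera("wrist");save(c,sys.argv[1])
T=np.eye(4);T[:3,:3]=R.from_rotvec(s["orientation"]).as_matrix();T[:3,3]=s["eef_pos"]
T=T@np.array(c["T_tool_cam"]);P,ok=cloud(c,T);np.savez("w.npz",P=P,ok=ok,K=c["intrinsics"],T=T)
print("t",s["time_s"],"pos",s["eef_pos"],"cam",T[:3,3])
yaw=.0945;ex=np.array([np.cos(yaw),np.sin(yaw)]);ey=np.array([-ex[1],ex[0]])
q=P[ok];f=q[:,:2]@np.c_[ex,ey];z=q[:,2]
def rect(n,cx,cy,rx,ry,z0,z1):
    m=(abs(f[:,0]-cx)<rx)&(abs(f[:,1]-cy)<ry)&(z>z0)&(z<z1)
    if m.sum()>20: print(n,m.sum(),"z",np.median(z[m]),"lo/hi",np.percentile(f[m],[1,99],0).ravel(),cv2.minAreaRect((f[m]*1000).astype(np.float32)))
rect("handle",.469,-.01,.05,.05,.114,.126)
rect("bar",.469,-.13,.045,.085,.101,.113)
rect("guardL",.541,.05,.008,.13,.12,.134)
rect("guardR",.541,-.28,.008,.13,.12,.134)
rect("pan",.6,-.14,.2,.1,.143,.165)
E
python3 w.py w1; python3 g.py .468 .031 .098 184.4
```

```text
time_s: 3.38
eef_pos: [0.4709, 0.0286, 0.2426]
orientation: [-0.111, 3.139, -0.0]
force: [0.2, -0.3, -0.6]
gripper_width: 0.0857
grasp_force: 0.0
t 3.375 pos [0.4709 0.0286 0.2426] cam [0.3981 0.0238 0.3736]
handle 1204 z 0.11924727111411706 lo/hi [ 0.4349 -0.0203  0.4989 -0.0049] ((467.2012939453125, -12.785351753234863), (15.391449928283691, 65.64865112304688), 89.33826446533203)
bar 5241 z 0.10745473959327634 lo/hi [ 0.4475 -0.1952  0.4867 -0.0777] ((467.4442138671875, -137.20823669433594), (120.28113555908203, 40.52254867553711), 89.83655548095703)
guardL 1607 z 0.12691417759332035 lo/hi [ 0.5387 -0.0518  0.5446  0.1589] ((541.644287109375, 53.82543182373047), (6.6486382484436035, 215.00579833984375), 0.028632869943976402)
guardR 926 z 0.1268223084491892 lo/hi [ 0.5389 -0.2921  0.5446 -0.1895] ((541.6347045898438, -242.4925537109375), (6.538856506347656, 107.37047576904297), 0.3831353485584259)
pan 1545 z 0.15337169384895138 lo/hi [ 0.5834 -0.2039  0.6844 -0.1083] ((630.4315185546875, -161.16812133789062), (50.5911979675293, 138.98397827148438), 55.29969787597656)
t 3.42 pos [0.4709 0.0278 0.2423] q [ 0.46  0.41 -0.86  2.13  0.43  0.79  0.98] row [0.009 0.012 0.481] [-0.     0.     0.001]
```

View pics/w1.png

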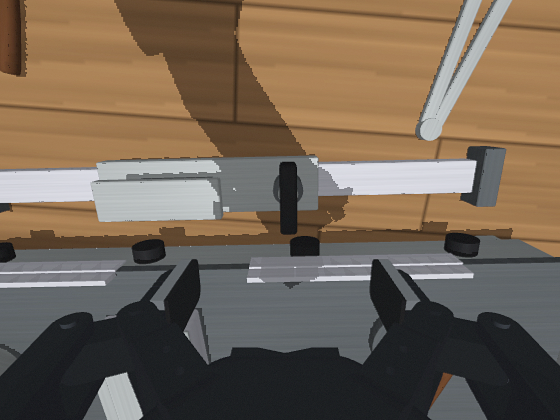

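The wrist view shows the handle at (288,197), the bar at (158,195) and the strips' inner ends at about (115,272) and (250,268). Measured closely, the gap centre is at y' = −0.1212 and the bar at −0.1372, so the rest moves +16 mm. Now I'll go down and grip.

```bash
python3 -m handwheel '[[[-1,0.015,0.012,0.2,0,0,0],[-1,0.015,0.012,0.38,0,0,0],[-1,0.015,0.012,0.48,0,0,0],[-1,0.015,0.012,0.48,0,0,0],[1,0.015,0.012,0.48,0,0,0]]]' 60
python3 -m handwheel '[[[1,0,0,0,0,0,0],[1,0,0,0,0,0,0],[1,0,0,0,0,0,0],[1,0,0,0,0,0,0],[1,0,0,0,0,0,0]]]' 60; python3 g.py .4648 .0473 .098 184.4
```

```text
time_s: 4.05
eef_pos: [0.4666, 0.0307, 0.0992]
orientation: [-0.095, 3.139, -0.0]
force: [1.1, 0.1, 0.3]
gripper_width: 0.0702
grasp_force: 0.0
time_s: 4.68
eef_pos: [0.4665, 0.0305, 0.0992]
orientation: [-0.097, 3.139, -0.001]
force: [-0.8, -0.6, 11.0]
gripper_width: 0.0155
grasp_force: 58.4
t 4.67 pos [0.4665 0.0305 0.0992] q [ 0.23  0.6  -0.59  2.28  0.77  0.47  0.64] row [0.002 0.056 0.004] [-0.001  0.002 -0.015]
```

```bash
python3 -m handwheel '[[[1,0.001,0.018,0,0,0,0],[1,0.002,0.036,0,0,0,0],[1,0.002,0.053,0,0,0,0],[1,0.002,0.053,0,0,0,0],[1,0.002,0.053,0,0,0,0]]]' 60; sed -i 's/^rect("handle".*/rect("handle",.469,.0,.05,.05,.114,.126)/' w.py; python3 w.py w2
```

```text
time_s: 5.3
eef_pos: [0.465, 0.047, 0.0992]
orientation: [-0.098, 3.138, 0.001]
force: [-2.0, 0.7, 10.5]
gripper_width: 0.0155
grasp_force: 58.5
t 5.3 pos [0.465  0.047  0.0992] cam [0.392  0.0427 0.2301]
handle 5676 z 0.11932985391652587 lo/hi [ 0.4345 -0.0125  0.4958  0.0195] ((465.33660888671875, 4.940162658691406), (63.04237365722656, 39.713558197021484), 20.034217834472656)
bar 11821 z 0.10740176710502762 lo/hi [ 0.4472 -0.1353  0.4861 -0.0616] ((467.0494689941406, -100.36617279052734), (79.44824981689453, 40.634674072265625), 89.9742431640625)
pan 1179 z 0.15952774569717215 lo/hi [ 0.4532 -0.0519  0.4743 -0.04  ] ((463.09942626953125, -42.00836944580078), (26.706132888793945, 13.002496719360352), 29.831083297729492)
```

The drag worked, with the bar centre at y' ≈ −0.1207. Now I'll turn the clamp clockwise about +tool z.

```bash
python3 -m handwheel '[[[1,0,0,0,0,0,0.16],[1,0,0,0,0,0,0.32],[1,0,0,0,0,0,0.48],[1,0,0,0,0,0,0.64],[1,0,0,0,0,0,0.8]]]' 80;  python3 -m handwheel '[[[1,0,0,0,0,0,0.12],[1,0,0,0,0,0,0.24],[1,0,0,0,0,0,0.36],[1,0,0,0,0,0,0.36],[1,0,0,0,0,0,0.36]]]' 80; python3 -c "
from h import *
s=ctrl.state();print(s['torque'],np.degrees(R.from_rotvec(s['orientation']).as_euler('zyx')))"
```

```text
time_s: 5.98
eef_pos: [0.465, 0.0466, 0.0992]
orientation: [1.195, 2.904, 0.001]
force: [-1.5, 0.7, 11.3]
gripper_width: 0.0149
grasp_force: 79.9
time_s: 6.6
eef_pos: [0.4649, 0.0466, 0.0993]
orientation: [1.712, 2.632, 0.001]
force: [-1.9, 0.5, 14.2]
gripper_width: 0.0151
grasp_force: 77.9
[-0.03226141  0.43028982 -0.18300619] [-1.13918832e+02  9.31410843e-02 -1.79997082e+02]
```

```bash
python3 -m handwheel '[[[-1,0,0,0,0,0,0],[-1,0,0,0,0,0,0],[-1,0,0,-0.2,0,0,0],[-1,0,0,-0.4,0,0,0],[-1,0,0,-0.5,0,0,0]]]' 40; sed -i 's/^rect("handle".*/rect("handle",.469,.003,.05,.05,.114,.126)/' w.py; python3 w.py w3; python3 - <<'E'
from h import *
c=ctrl.read_camera("top");P,ok=cloud(c);q=P[ok];yaw=.0945
f=q[:,:2]@np.array([[np.cos(yaw),-np.sin(yaw)],[np.sin(yaw),np.cos(yaw)]]);z=q[:,2]
p=(abs(f[:,0]-.65)<.1)&(abs(f[:,1]+.15)<.09)&(z>.14)&(z<.165);print("pan top",cv2.minAreaRect((f[p]*1000).astype(np.float32)))
E
```

```text
time_s: 7.22
eef_pos: [0.465, 0.0465, 0.251]
orientation: [1.712, 2.632, 0.003]
force: [0.8, 0.0, -0.5]
gripper_width: 0.0856
grasp_force: 0.0
t 7.225 pos [0.465  0.0465 0.251 ] cam [0.4353 0.1135 0.382 ]
handle 1132 z 0.11920828220028393 lo/hi [ 0.4515 -0.0266  0.4824  0.0344] ((467.0130310058594, 3.6513748168945312), (15.731208801269531, 64.97003173828125), 19.071596145629883)
bar 3492 z 0.10741962312384601 lo/hi [ 0.4478 -0.1789  0.4868 -0.0621] ((467.451171875, -121.3984375), (120.31060791015625, 40.030948638916016), 89.9663314819336)
guardL 2113 z 0.12709723604090695 lo/hi [ 0.5389 -0.0506  0.5444  0.1595] ((541.7405395507812, 53.828060150146484), (6.040319919586182, 215.78744506835938), 0.10085172951221466)
pan 1348 z 0.1510556314341846 lo/hi [ 0.5827 -0.1604  0.7054 -0.1049] ((644.7638549804688, -134.19615173339844), (125.10406494140625, 59.018821716308594), 1.2539081573486328)
pan top ((648.0502319335938, -156.40240478515625), (124.2624282836914, 102.96385955810547), 3.4161815643310547)
```

View pics/w3.png

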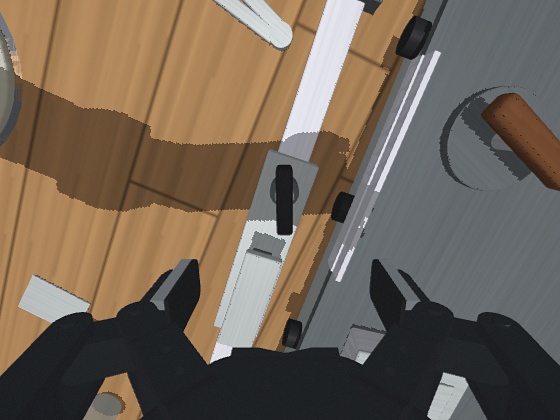

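Clamp turned about 70° (1.22 rad), and the bar is at −0.1214 against the opening's −0.1212. In the picture the handle is at (285,200) in line with the rail, and the pan is partly visible at (370,340). The pan is at (0.648, −0.156), skewed about 3.4°. Next I'll push it +35 mm in y' from its −y side with two spread fingers, which also squares it.

```bash
cat > gg.py <<'E'
import sys,subprocess,numpy as np
x,y,z,w=map(float,sys.argv[1:5]);a=.0945
subprocess.run(["python3","g.py",str(x*np.cos(a)-y*np.sin(a)),str(x*np.sin(a)+y*np.cos(a)),str(z),str(w+np.degrees(a))])
E
python3 gg.py .648 -.257 .25 90; python3 gg.py .648 -.257 .126 90
```

```text
t 7.33 pos [0.4658 0.0465 0.2513] q [ 0.15  0.31 -0.47  2.14  0.21  0.73 -0.05] row [-1.01   0.294  0.008] [0.005 0.001 0.308]
t 7.33 pos [0.4658 0.0465 0.2513] q [ 0.15  0.31 -0.47  2.14  0.21  0.73 -0.05] row [-1.009  0.292  0.421] [0.005 0.001 0.308]
```

```bash
python3 -m handwheel '[[[-0.5,-0.99,0.29,0,0,0,0.308],[-0.5,-0.99,0.29,0,0,0,0.308],[-0.5,-0.99,0.29,0,0,0,0.308],[-0.5,-0.99,0.29,0,0,0,0.308],[-0.5,-0.99,0.29,0,0,0,0.308]]]' 40; sed -i 's/^rect("pan".*/rect("pan",.6,-.15,.25,.1,.138,.175)/' w.py; python3 w.py w4;python3 gg.py .648 -.257 .126 90
```

```text
time_s: 7.95
eef_pos: [0.6652, -0.1915, 0.2466]
orientation: [-2.112, -2.323, 0.002]
force: [-0.1, 0.2, 1.1]
gripper_width: 0.064
grasp_force: 0.0
t 7.95 pos [ 0.6652 -0.1915  0.2466] cam [ 0.6588 -0.1185  0.3777]
bar 6276 z 0.10728325311520284 lo/hi [ 0.4483 -0.181   0.4876 -0.0871] ((467.7075500488281, -133.31832885742188), (41.621826171875, 97.05558776855469), 0.06339413672685623)
guardR 1285 z 0.12702999239965734 lo/hi [ 0.5391 -0.3265  0.5447 -0.1912] ((541.8472900390625, -260.6595458984375), (141.62701416015625, 6.4546613693237305), 89.75065612792969)
pan 27953 z 0.1518716968599074 lo/hi [ 0.586  -0.2325  0.8436 -0.1047] ((714.7783203125, -176.5914306640625), (263.35894775390625, 151.60105895996094), 1.079136610031128)
t 8.0 pos [ 0.6688 -0.1995  0.2459] q [ 0.4   0.58 -0.31  1.65  0.21  0.94  0.11] row [0.017 0.003 0.4  ] [ 0.     0.004 -0.005]
```

View pics/w4.png

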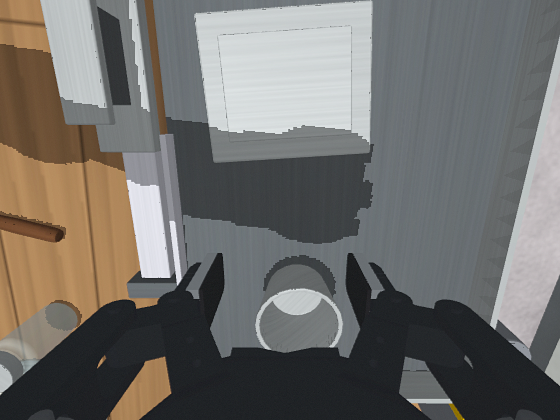

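```bash
sed -i 's/^rect("pan".*/rect("pan",.64,-.15,.09,.08,.147,.16)\nrect("cup",.66,-.36,.08,.07,.155,.18)/' w.py; python3 w.py w5;python3 gg.py .648 -.255 .126 90
```

```text
t 8.0 pos [ 0.6688 -0.1995  0.2459] cam [ 0.6624 -0.1259  0.3767]
bar 5898 z 0.10723931797108055 lo/hi [ 0.4482 -0.1811  0.4877 -0.0953] ((467.5275573730469, -137.66250610351562), (88.59093475341797, 41.86674499511719), 89.76090240478516)
guardR 1423 z 0.12696589971781194 lo/hi [ 0.5391 -0.3383  0.5447 -0.1913] ((541.8903198242188, -266.676513671875), (152.42481994628906, 6.277574062347412), 89.83251953125)
pan 24979 z 0.15268823378850682 lo/hi [ 0.5857 -0.206   0.7057 -0.111 ] ((646.063720703125, -156.4055938720703), (122.83515167236328, 100.6959228515625), 3.5295298099517822)
cup 2265 z 0.16488134857012096 lo/hi [ 0.6205 -0.382   0.6925 -0.3111] ((656.2606811523438, -346.5038757324219), (74.49646759033203, 72.11351776123047), 14.805947303771973)
t 8.05 pos [ 0.6664 -0.1966  0.2455] q [ 0.4   0.58 -0.31  1.66  0.21  0.94  0.1 ] row [0.013 0.011 0.398] [-0.001  0.002 -0.006]
```

```bash
python3 -m handwheel '[[[-0.5,0.013,0.011,0.1,0,0,0],[-0.5,0.013,0.011,0.25,0,0,0],[-0.5,0.013,0.011,0.37,0,0,0],[-0.5,0.013,0.011,0.4,0,0,0],[-0.5,0.013,0.011,0.4,0,0,0]]]' 40; python3 gg.py .648 -.182 .126 90
```

```text
time_s: 8.68
eef_pos: [0.6673, -0.1853, 0.1278]
orientation: [-2.112, -2.324, 0.001]
force: [1.0, 0.8, 0.4]
gripper_width: 0.0641
grasp_force: 0.0
t 8.68 pos [ 0.6673 -0.1853  0.1278] q [ 0.36  0.7  -0.27  1.75  0.27  0.73  0.04] row [0.218 0.004 0.006] [-0.001 -0.     0.001]
```

```bash
python3 -m handwheel '[[[-0.5,0.03,0,0,0,0,0],[-0.5,0.06,0,0,0,0,0],[-0.5,0.09,0,0,0,0,0],[-0.5,0.12,0,0,0,0,0],[-0.5,0.145,0,0,0,0,0]]]' 40; python3 w.py w6; python3 gg.py .648 -.182 .126 90
```

```text
time_s: 9.3
eef_pos: [0.6635, -0.1421, 0.1286]
orientation: [2.113, 2.324, -0.0]
force: [0.6, -2.9, 1.4]
gripper_width: 0.0641
grasp_force: 1.4
t 9.3 pos [ 0.6635 -0.1421  0.1286] cam [ 0.6567 -0.069   0.2596]
bar 56 z 0.1018049752848924 lo/hi [ 0.4854 -0.1821  0.4888 -0.1701] ((487.91204833984375, -176.27159118652344), (13.284733772277832, 2.777482509613037), 75.43241882324219)
guardR 1685 z 0.12651896441840443 lo/hi [ 0.5391 -0.3077  0.5451 -0.1897] ((542.1300048828125, -250.8433837890625), (7.184434413909912, 123.24718475341797), 0.2853758931159973)
pan 92583 z 0.15267429624238799 lo/hi [ 0.5893 -0.1946  0.7077 -0.0934] ((648.5790405273438, -153.76846313476562), (122.89657592773438, 123.1160888671875), 0.11024431139230728)
t 9.35 pos [ 0.6635 -0.1407  0.1286] q [ 0.3   0.68 -0.27  1.79  0.26  0.7  -0.02] row [0.069 0.003 0.009] [ 0.001 -0.     0.002]
```

```bash
python3 -m handwheel '[[[-0.5,0.02,0,0,0,0,0],[-0.5,0.035,0,0,0,0,0],[-0.5,0.05,0,0,0,0,0],[-0.5,0.063,0,0,0,0,0],[-0.5,0.073,0,0,0,0,0]]]' 40; python3 -m handwheel '[[[-0.5,0,0,0,0,0,0],[-0.5,-0.04,0,0,0,0,0],[-0.5,-0.1,0,0,0,0,0],[-0.5,-0.12,0,-0.2,0,0,0],[-0.5,-0.12,0,-0.4,0,0,0]]]' 40; python3 w.py w7; python3 gg.py .76 -.121 .25 180;python3 gg.py .76 -.121 .25 0
```

```text
time_s: 9.98
eef_pos: [0.6612, -0.1203, 0.1283]
orientation: [2.113, 2.325, -0.0]
force: [0.5, -2.3, 2.4]
gripper_width: 0.0639
grasp_force: 1.4
time_s: 10.6
eef_pos: [0.6641, -0.159, 0.2488]
orientation: [-2.115, -2.321, 0.002]
force: [1.3, 0.1, -0.5]
gripper_width: 0.0638
grasp_force: 0.0
t 10.6 pos [ 0.6641 -0.159   0.2488] cam [ 0.6578 -0.0859  0.3798]
bar 7139 z 0.10725942413081785 lo/hi [ 0.4484 -0.1811  0.4876 -0.0641] ((467.7238464355469, -122.62673950195312), (41.75822448730469, 119.69070434570312), 0.2533531188964844)
guardR 940 z 0.12702413603748614 lo/hi [ 0.5392 -0.297   0.5447 -0.1901] ((541.969482421875, -245.5965118408203), (5.9900946617126465, 111.62016296386719), 0.060630474239587784)
pan 25099 z 0.15249018696133348 lo/hi [ 0.5889 -0.1704  0.7078 -0.071 ] ((648.2234497070312, -120.77561950683594), (101.5116958618164, 122.8976821899414), 89.9826431274414)
cup 889 z 0.16571154008155156 lo/hi [ 0.6219 -0.345   0.691  -0.3105] ((656.3756713867188, -329.62066650390625), (71.26983642578125, 38.92049789428711), 0.4160360097885132)
t 10.65 pos [ 0.6676 -0.1587  0.2582] q [ 0.35  0.55 -0.31  1.67  0.2   0.94  0.06] row [0.334 0.367 0.03 ] [ 0.005  0.009 -1.502]
t 10.65 pos [ 0.6676 -0.1587  0.2582] q [ 0.35  0.55 -0.31  1.67  0.2   0.94  0.06] row [0.334 0.367 0.03 ] [ 0.009 -0.005  1.498]
```

```bash
python3 -m handwheel '[[[-0.5,0.1,0.36,0,0,0,-0.88],[-0.5,0.2,0.36,0,0,0,-0.88],[-0.5,0.33,0.36,0,0,0,-0.88],[-0.5,0.33,0.36,0,0,0,-0.88],[-0.5,0.33,0.36,0,0,0,-0.88]]]' 40; python3 gg.py .76 -.121 .126 180
```

```text
time_s: 11.28
eef_pos: [0.7628, -0.0484, 0.2476]
orientation: [-0.85, -3.024, 0.001]
force: [0.7, -0.9, -0.1]
gripper_width: 0.0641
grasp_force: 0.0
t 11.28 pos [ 0.7628 -0.0484  0.2476] q [ 0.29  0.7  -0.54  1.47  0.39  1.08  0.7 ] row [-0.016  0.008  0.405] [-0.    -0.001 -0.614]
```

```bash
python3 -m handwheel '[[[-0.5,-0.016,0.008,0,0,0,-0.2],[-0.5,-0.016,0.008,0,0,0,-0.4],[-0.5,-0.016,0.008,0,0,0,-0.614],[-0.5,-0.016,0.008,0,0,0,-0.614],[-0.5,-0.016,0.008,0,0,0,-0.614]]]' 40; python3 gg.py .755 -.121 .126 180
```

```text
time_s: 11.9
eef_pos: [0.7681, -0.0498, 0.2475]
orientation: [0.136, -3.138, -0.0]
force: [0.1, -1.1, -0.2]
gripper_width: 0.0637
grasp_force: 0.0
t 11.9 pos [ 0.7681 -0.0498  0.2475] q [ 0.37  0.74 -0.7   1.45  0.5   1.14  1.25] row [0.016 0.003 0.405] [ 0.    -0.001 -0.008]
```

```bash
python3 -m handwheel '[[[-0.5,0.016,0.003,0.15,0,0,-0.008],[-0.5,0.016,0.003,0.3,0,0,-0.008],[-0.5,0.016,0.003,0.4,0,0,-0.008],[-0.5,0.016,0.003,0.405,0,0,-0.008],[-0.5,0.016,0.003,0.405,0,0,-0.008]]]' 40; python3 gg.py .6 -.121 .127 180;python3 gg.py .5375 -.121 .127 180
```

```text
time_s: 12.52
eef_pos: [0.7639, -0.0476, 0.1279]
orientation: [-0.151, 3.137, 0.0]
force: [0.2, 0.5, 0.1]
gripper_width: 0.0643
grasp_force: 0.0
t 12.53 pos [ 0.7639 -0.0476  0.1279] q [ 0.35  0.84 -0.65  1.55  0.59  0.95  1.18] row [ 0.52  -0.004  0.002] [0.    0.001 0.002]
t 12.53 pos [ 0.7639 -0.0476  0.1279] q [ 0.35  0.84 -0.65  1.55  0.59  0.95  1.18] row [ 0.728 -0.004  0.002] [0.    0.001 0.002]
```

```bash
python3 -m handwheel '[[[-0.5,0.06,0,0,0,0,0],[-0.5,0.11,0,0,0,0,0],[-0.5,0.15,0,0,0,0,0],[-0.5,0.19,0,0,0,0,0],[-0.5,0.23,0,0,0,0,0]]]' 40; python3 w.py w8; python3 gg.py .5375 -.121 .127 180
```

```text
time_s: 13.15
eef_pos: [0.6947, -0.0541, 0.1276]
orientation: [-0.152, 3.136, 0.0]
force: [3.7, 1.2, 2.4]
gripper_width: 0.0641
grasp_force: 1.3
t 13.15 pos [ 0.6947 -0.0541  0.1276] cam [ 0.622  -0.0609  0.2585]
pan 78664 z 0.1530020053342957 lo/hi [ 0.5776 -0.1699  0.6798 -0.0713] ((637.0174560546875, -120.59284973144531), (122.54192352294922, 101.9830093383789), 0.39220964908599854)
t 13.2 pos [ 0.6926 -0.0545  0.1272] q [ 0.39  0.77 -0.65  1.73  0.6   0.85  1.13] row [ 0.49  -0.003  0.001] [-0.001 -0.001  0.003]
```

```bash
python3 -m handwheel '[[[-0.5,0.04,0,0,0,0,0],[-0.5,0.08,0,0,0,0,0],[-0.5,0.12,0,0,0,0,0],[-0.5,0.16,0,0,0,0,0],[-0.5,0.2,0,0,0,0,0]]]' 40; python3 -m handwheel '[[[-0.5,0.04,0,0,0,0,0],[-0.5,0.08,0,0,0,0,0],[-0.5,0.12,0,0,0,0,0],[-0.5,0.16,0,0,0,0,0],[-0.5,0.19,0,0,0,0,0]]]' 40; sed -i 's/^rect("pan".*/rect("pan",.53,-.12,.11,.08,.143,.16)/' w.py; python3 w.py w9; python3 gg.py .5375 -.121 .127 180
```

```text
time_s: 13.82
eef_pos: [0.6339, -0.0601, 0.1267]
orientation: [0.153, -3.138, 0.0]
force: [1.5, 0.1, 0.4]
gripper_width: 0.0642
grasp_force: 1.2
time_s: 14.45
eef_pos: [0.5768, -0.0658, 0.1265]
orientation: [0.153, -3.137, 0.0]
force: [1.1, 0.1, -0.9]
gripper_width: 0.064
grasp_force: 0.6
t 14.45 pos [ 0.5768 -0.0658  0.1265] cam [ 0.5045 -0.0726  0.2577]
handle 2823 z 0.11909038896823465 lo/hi [ 0.4623 -0.0298  0.4837 -0.0007] ((473.1800231933594, -14.402246475219727), (16.125120162963867, 31.761064529418945), 18.884679794311523)
guardL 2097 z 0.12714797449919005 lo/hi [ 0.5388 -0.0539  0.5443  0.0116] ((541.6542358398438, -19.04201889038086), (6.190185546875, 70.4481430053711), 0.5073487162590027)
guardR 2106 z 0.1271140981962809 lo/hi [ 0.5389 -0.2557  0.5442 -0.1895] ((541.6697998046875, -224.3951416015625), (5.820710182189941, 70.67625427246094), 0.024183211848139763)
pan 79266 z 0.15195278524091127 lo/hi [ 0.4589 -0.1704  0.5627 -0.0715] ((518.6048583984375, -120.83758544921875), (122.9707260131836, 102.4446029663086), 0.17471592128276825)
t 14.5 pos [ 0.5758 -0.066   0.1265] q [ 0.45  0.66 -0.65  2.01  0.63  0.69  1.06] row [ 0.098 -0.003 -0.001] [-0.    -0.002  0.003]
```

View pics/w9.png

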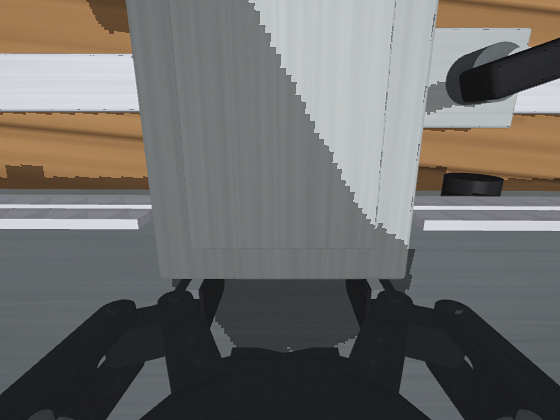

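The wrist view shows the pan passing between the strips, with even gaps at (150,215) and (412,215) and both fingers on its rear edge at row 278. I'll push to just short of the goal, back off upward and measure.

```bash
python3 -m handwheel '[[[-0.5,0.025,0,0,0,0,0],[-0.5,0.045,0,0,0,0,0],[-0.5,0.06,0,0,0,0,0],[-0.5,0.072,0,0,0,0,0],[-0.5,0.072,0,0,0,0,0]]]' 40;python3 gg.py .5375 -.121 .127 180; python3 -m handwheel '[[[-0.5,-0.03,0,0,0,0,0],[-0.5,-0.08,0,0,0,0,0],[-0.5,-0.1,0,-0.2,0,0,0],[-0.5,-0.1,0,-0.4,0,0,0],[-0.5,-0.1,0,-0.4,0,0,0]]]' 40;  python3 w.py w10; python3 gg.py .5375 -.121 .127 180
```

```text
time_s: 15.12
eef_pos: [0.5562, -0.0678, 0.1267]
orientation: [0.153, -3.137, 0.0]
force: [-0.2, -0.9, 0.1]
gripper_width: 0.0642
grasp_force: 0.0
t 15.12 pos [ 0.5562 -0.0678  0.1267] q [ 0.46  0.64 -0.65  2.05  0.64  0.66  1.05] row [ 0.033 -0.003 -0.001] [-0.    -0.001  0.003]
time_s: 15.75
eef_pos: [0.5898, -0.0638, 0.2514]
orientation: [-0.152, 3.13, -0.0]
force: [-0.1, -0.4, -0.6]
gripper_width: 0.0638
grasp_force: 0.0
t 15.75 pos [ 0.5898 -0.0638  0.2514] cam [ 0.5163 -0.0707  0.3819]
handle 1673 z 0.11918150730329774 lo/hi [ 0.4521 -0.0291  0.483   0.0328] ((467.4942321777344, 2.4940719604492188), (15.993268013000488, 66.56934356689453), 19.072118759155273)
bar 41 z 0.10656732565112648 lo/hi [ 0.4497 -0.1822  0.4854 -0.1809] ((467.5601501464844, -181.5196990966797), (36.24655532836914, 1.2486863136291504), 0.19247595965862274)
guardL 1360 z 0.1273504206499992 lo/hi [ 0.5392 -0.0534  0.5443  0.1193] ((541.76611328125, 34.2132682800293), (176.7086944580078, 5.400411128997803), 89.97027587890625)
guardR 1422 z 0.12734237068845966 lo/hi [ 0.5393 -0.3656  0.5444 -0.1902] ((541.75341796875, -278.80682373046875), (5.209231376647949, 179.12242126464844), 0.10999906063079834)
pan 21901 z 0.15088335986461815 lo/hi [ 0.4292 -0.1707  0.5364 -0.0711] ((482.7263488769531, -120.90762329101562), (109.55683898925781, 102.55443572998047), 0.25274595618247986)
cup 2139 z 0.16344938051179728 lo/hi [ 0.6198 -0.3753  0.6926 -0.3105] ((658.8939208984375, -341.5698547363281), (62.520816802978516, 76.10009002685547), 72.77176666259766)
t 15.8 pos [ 0.5884 -0.0645  0.2489] q [ 0.54  0.53 -0.78  1.88  0.47  0.92  1.21] row [ 0.142 -0.004  0.406] [-0.     0.004  0.002]
```

View pics/w10.png

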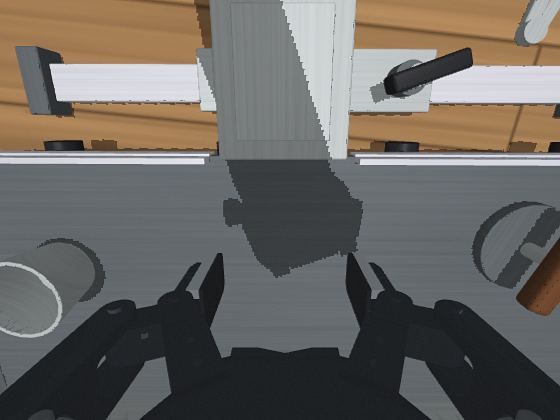

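The rear edge is past the griddle edge at x' ≈ 0.537, with the pan's y' at −0.121 and square. About 9 mm of push remains.

```bash
python3 -m handwheel '[[[-0.5,0.01,-0.004,0.2,0,0,0],[-0.5,0.01,-0.004,0.38,0,0,0],[-0.5,0.01,-0.004,0.408,0,0,0],[-0.5,0.05,-0.004,0.408,0,0,0],[-0.5,0.08,-0.004,0.408,0,0,0]]]' 40; python3 gg.py .538 -.121 .127 180
```

```text
time_s: 16.42
eef_pos: [0.5626, -0.0682, 0.1259]
orientation: [-0.153, 3.136, -0.001]
force: [0.2, -0.2, -0.4]
gripper_width: 0.0642
grasp_force: 0.0
t 16.43 pos [ 0.5626 -0.0682  0.1259] q [ 0.46  0.65 -0.66  2.04  0.64  0.66  1.05] row [ 0.052  0.    -0.004] [-0.     0.002  0.003]
```

```bash
python3 -m handwheel '[[[-0.5,0.015,0,0,0,0,0],[-0.5,0.03,0,0,0,0,0],[-0.5,0.042,0,0,0,0,0],[-0.5,0.052,0,0,0,0,0],[-0.5,0.053,0,0,0,0,0]]]' 40;python3 gg.py .538 -.121 .127 180; python3 -m handwheel '[[[-0.5,-0.03,0,0,0,0,0],[-0.5,-0.08,0,0,0,0,0],[-0.5,-0.1,0,-0.2,0,0,0],[-0.5,-0.1,0,-0.4,0,0,0],[-0.5,-0.1,0,-0.4,0,0,0]]]' 40;  python3 w.py w11; python3 - <<'E'
from h import *
c=ctrl.read_camera("top");P,ok=cloud(c);q=P[ok];yaw=.0945
f=q[:,:2]@np.array([[np.cos(yaw),-np.sin(yaw)],[np.sin(yaw),np.cos(yaw)]]);z=q[:,2]
p=(abs(f[:,0]-.47)<.08)&(abs(f[:,1]+.12)<.07)&(z>.138)&(z<.165);print("pan top",p.sum(),np.percentile(z[p],[5,50,95]),cv2.minAreaRect((f[p]*1000).astype(np.float32)))
d=np.load("w.npz");q=d["P"][d["ok"]];f=q[:,:2]@np.array([[np.cos(yaw),-np.sin(yaw)],[np.sin(yaw),np.cos(yaw)]]);z=q[:,2]
p=(abs(f[:,0]-.47)<.055)&(abs(f[:,1]+.12)<.045)&(z>.138)&(z<.165);A=np.c_[f[p],np.ones(p.sum())];print("lid tilt",np.linalg.lstsq(A,z[p],rcond=None)[0])
E
```

```text
time_s: 17.05
eef_pos: [0.5469, -0.0698, 0.1245]
orientation: [-0.153, 3.138, 0.0]
force: [2.7, -0.1, 0.9]
gripper_width: 0.0644
grasp_force: 1.3
t 17.05 pos [ 0.5469 -0.0698  0.1245] q [ 0.47  0.64 -0.65  2.07  0.65  0.64  1.04] row [-0.     0.    -0.008] [0.    0.    0.003]
time_s: 17.68
eef_pos: [0.5796, -0.0661, 0.2486]
orientation: [-0.152, 3.131, -0.0]
force: [0.0, -0.3, -0.3]
gripper_width: 0.0639
grasp_force: 0.0
t 17.675 pos [ 0.5796 -0.0661  0.2486] cam [ 0.5062 -0.0729  0.3792]
handle 1647 z 0.1191697792228174 lo/hi [ 0.4521 -0.0289  0.4829  0.0328] ((467.37860107421875, 2.5314292907714844), (15.991897583007812, 65.95919799804688), 19.07080078125)
bar 67 z 0.10678180791831277 lo/hi [ 0.4498 -0.1822  0.4857 -0.1803] ((467.57012939453125, -181.2539520263672), (1.86603581905365, 37.53683853149414), 89.93504333496094)
guardL 1418 z 0.12725948434504816 lo/hi [ 0.5391 -0.0535  0.5443  0.1186] ((541.7423095703125, 34.017086029052734), (5.538527965545654, 176.1774139404297), 0.03391018137335777)
guardR 1454 z 0.12726314034054884 lo/hi [ 0.5392 -0.3675  0.5444 -0.1901] ((541.87548828125, -280.809814453125), (182.99765014648438, 5.647524356842041), 89.9996337890625)
pan 22061 z 0.15088437897003373 lo/hi [ 0.4215 -0.1704  0.5271 -0.0709] ((474.1063537597656, -120.7867431640625), (108.56713104248047, 102.69330596923828), 0.24798667430877686)
cup 2222 z 0.16330130246508556 lo/hi [ 0.6195 -0.3764  0.6927 -0.3105] ((658.1851806640625, -342.1206359863281), (64.1640396118164, 76.78569793701172), 73.24830627441406)
pan top 1487 [0.14648841 0.15241811 0.15833263] ((469.12939453125, -121.2424545288086), (123.24185943603516, 102.23029327392578), 0.056537460535764694)
lid tilt [-0.00853217 -0.00153074  0.15444695]
```

The pan is centred to within about 1 mm by both cameras, and it is level and square. The clamp angle is unchanged, so I'll hand in.

```bash
python3 -c "
from cell import ctrl
print(ctrl.close_job())"
```

```text
the job is handed in; nothing more can be done
None
```

The job is handed in at about 18 s, though no verdict came back: by my last measurements the rest is clamped (about 1.2 rad) within 1 mm of the opening's middle, and the pan lies level, square and centred on the bar to about 1 mm, clear of the griddle, with nothing else touched as far as I could see.

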